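# Unstack the fired tiles onto their plaster bats

### The job

Take the stack of terracotta tiles apart from the top and lay each tile flat in the middle of the plaster bat that has its own outline (square, cross, round, oblong), turned so that its edges run the same way as the bat's. Set every tile down gently without dropping it, and leave the cup and the jar where they stand.

Things in the scene. Friction and masses are not known exactly. Their poses are not given: they have to be found in the camera images.
- oblong_tile: Loose fired terracotta tile, 22 mm thick, its flat top edged with a fine pale line; origin at the centre of its underside, z up. Rectangle 104 mm (its x) by 60 mm (its y), 0.27 kg or so. At the start it lies at the bottom of the stack, on a small fixed pale wooden ware board 135 x 95 mm and 16 mm thick.
- round_tile: Loose fired terracotta tile, 22 mm thick, its flat top edged with a fine pale line; origin at the centre of its underside, z up. Disc of 54 mm diameter, about 0.1 kg. At the start it lies second from the bottom, on the oblong tile.
- cross_tile: Loose fired terracotta tile, 22 mm thick, its flat top edged with a fine pale line; origin at the centre of its underside, z up. Plus-shaped cross 46 mm across from arm end to arm end along its x and along its y, arms 20 mm wide, about 0.06 kg. At the start it lies third, on the round tile.
- square_tile: Loose fired terracotta tile, 22 mm thick, its flat top edged with a fine pale line; origin at the centre of its underside, z up. Square of 26 mm side (sides along its x and y), about 0.03 kg. At the start it is the top of the stack, on the cross tile, its underside 82 mm and its top 104 mm above the table.
- oblong_bat: Fixed off-white plaster bat, 14 mm thick with a flat top, lying on the table; origin at the centre of its underside (its top is 14 mm above), z up. Rectangle 136 mm (its x) by 90 mm (its y).
- round_bat: Fixed off-white plaster bat, 14 mm thick with a flat top, lying on the table; origin at the centre of its underside (its top is 14 mm above), z up. Disc of 88 mm diameter.
- cross_bat: Fixed off-white plaster bat, 14 mm thick with a flat top, lying on the table; origin at the centre of its underside (its top is 14 mm above), z up. Plus-shaped cross 96 mm across along its x and along its y, arms 44 mm wide.
- square_bat: Fixed off-white plaster bat, 14 mm thick with a flat top, lying on the table; origin at the centre of its underside (its top is 14 mm above), z up. Square of 70 mm side (sides along its x and y).
- cup: Bystander: open paper-white cup, rim about 68 mm across, 75 mm tall, loose on the table; origin at the centre of its underside.
- jar: Bystander: clay-brown jar with a copper lid, 72 mm across and 72 mm tall, loose on the table; origin at the centre of its underside.
Things that resemble listed ones, but are neither listed nor needed, are in the scene too. What is shaped like the round_tile but green or yellow is not meant. What is shaped like the cross_bat but yellow is not meant.

How it is judged (in metres and radians):
At the end, for the whole second after the job is handed in: Every tile lies flat and at rest on the bat of its own outline, its centre within 12 mm of the bat's; the sides of the square, cross and oblong tiles run within 0.26 rad (15 degrees) of the bat's (oblong: long side along long side). The round tile may have any turn (horizontal distance between oblong_tile and oblong_bat below 0.012 m and z of oblong_tile in the frame of oblong_bat between 0.011 and 0.017 m and angle between each of oblong_tile, round_tile, cross_tile, square_tile's own z axis and vertical below 0.1 rad and linear speed of each of oblong_tile, round_tile, cross_tile, square_tile below 0.02 m/s and angle between the x axis of oblong_tile and the x axis of oblong_bat, either way round below 0.26 rad and horizontal distance between round_tile and round_bat below 0.012 m and z of round_tile in the frame of round_bat between 0.011 and 0.017 m and horizontal distance between cross_tile and cross_bat below 0.012 m and z of cross_tile in the frame of cross_bat between 0.011 and 0.017 m and (angle between the x axis of cross_tile and the x axis of cross_bat, either way round below 0.26 rad or angle between the x axis of cross_tile and the y axis of cross_bat, either way round below 0.26 rad) and horizontal distance between square_tile and square_bat below 0.012 m and z of square_tile in the frame of square_bat between 0.011 and 0.017 m and (angle between the x axis of square_tile and the x axis of square_bat, either way round below 0.26 rad or angle between the x axis of square_tile and the y axis of square_bat, either way round below 0.26 rad)); the robot touches nothing.
It fails at once if a tile is dropped or falls freely (faster than 0.65 m/s, about 2 cm of fall, while not in the fingers) ((linear speed of oblong_tile above 0.65 m/s and contact force between the fingers and oblong_tile below 0.1 N) or (linear speed of round_tile above 0.65 m/s and contact force between the fingers and round_tile below 0.1 N) or (linear speed of cross_tile above 0.65 m/s and contact force between the fingers and cross_tile below 0.1 N) or (linear speed of square_tile above 0.65 m/s and contact force between the fingers and square_tile below 0.1 N)).
It fails at once if the cup is pushed more than 25 mm or tipped over (distance of cup from where it was at the start of the episode above 0.025 m or angle between cup's own z axis and vertical above 0.4 rad).
It fails at once if the jar is pushed more than 25 mm or tipped over (distance of jar from where it was at the start of the episode above 0.025 m or angle between jar's own z axis and vertical above 0.4 rad).
It also fails if it takes over 112 s, if anything falls off the work surface, if the arm or the gripper's body presses on something with over 40 N, if the wrist force passes 120 N, or if a joint passes its speed limit or range.

### The arm

A 6-joint arm with a two-finger parallel gripper is mounted at the origin on the work surface. World frame = base frame: x ahead of the robot, y to its left, z up, the work surface at z = 0. Lengths are in mm, angles in rad, forces in N, time in s.
With the tool pointing down it reaches from about 325 to 1000 mm from the base axis. Payload 5.1 kg.
Tool frame: the origin (TCP) lies midway between the tips of the shut fingers; the grasp point (between the pads) lies 19 mm behind it; z points along the fingers, y is the line along which they close (so a half turn about z gives the same grasp; the last joint's range is limited). The gripper opens to 85 mm and grips with 20 to 120 N. Pads are 22 mm wide; open, the fingers measure 114 mm over their backs; the gripper's body (76 mm by 85 mm) begins 54 mm behind the grasp point. The pads swing forward as they close: fully open they stand 13 mm farther back than shut.
Start: joints at [1.254, 0.124, 1.65, -0, 1.367, -0.083], TCP at [150.611, 632.298, 195.022] pointing down, gripper open.
Joint ranges: [-2.61, 2.61], [-1.02, 2.33], [0.03, 2.71], [-1.35, 4.49], [0.32, 2.68], [-2.91, 2.91]. Speed limits (rad/s): [2.57, 2.57, 3.14, 3.14, 3.14, 3.14].

### API

Orientations are given as a unit quaternion [x, y, z, w].
In Python, from station import arm gives the robot as it stands. The module is installed in compiled form; this text tells all that it offers.
- The arm moves only by the shell command python3 -m creep 'ROWS' [FORCE]. ROWS is a JSON object of lists of equal length, an entry for each row: "travel": the shift along the tool's x, y, z in mm, a list of three; "dr": the turn, a rotation vector about the tool's x, y, z in rad, a list of three; "gripper": the opening, from 0 (shut) to 1 (fully open). A call has 1 to 8 rows; each row shifts and turns the commanded pose from where the row before left it, along the tool's axes as they then stand; what a row does not reach is not made up. A row lasts 1/8 s, in which the tool goes at most 62.5 mm and 10.7 degrees, less where a joint would pass 70% of its speed; a pose out of reach is approached as far as the arm can. A call is refused whole if a number of a shift passes 62.5 or a number of a turn 0.188, either way. A call with a gripper value outside its range is refused whole. The fingers move at their own pace and stop on an object; FORCE is the grip in N (left out, the last holds). Time passes only in rows, so rows that do not move let the fingers close. It gives the time, the measured TCP pose, the force, the opening and the grip force at its end, in the units of the state.
- arm.get_state(): the state, without advancing time (a new reading comes with each control period).
- arm.grab_frame(name): name is "scene" or "top" or "wrist"; returns the picture (480x640x3 uint8, blue, green, red); there is no depth.
- arm.camera_info(name): a dict with "camera_matrix" (3x3 intrinsics, pixels), "xyz" and "rotation" of the camera in the world; the wrist camera has in their place "T_tool_cam" (4x4, takes a point from camera to tool coordinates, whose origin is the TCP and whose axes are the flange's). Camera axes: x right, y down, z forward; pixel columns grow to the right and rows downward; lengths in mm; the calibration is good to about 2 mm. A picture is of the moment at which its call begins: read the wrist's pose just before it. camera_info takes no time and is no camera call.
- arm.sign_off(): hands the job in; it is judged then, once.
Trained networks look in the newest picture that a camera, given by its name, has taken for a name from the list of things; names that differ only in an ending like _2 or _b are one class to them, and where a whole thing is asked for, a point or a joint stands for the part that bears it (a point fixed in the world has none). Each returns a list of dicts, best first, with "confidence" (0 to 1); they miss things now and then, are a little off and sometimes report something else, mostly with a low value. They report only what shows in the picture. A call takes as long as a camera call. They do not tell look-alikes from the thing itself.
- arm.trace(name, camera): "pixels" (480x640 bool, what is visible of it) and "at" ([row, column] in pixels, amid what is visible of it).
- arm.spot_point(name, camera): "at" ([row, column] in pixels: a listed point, or the origin of a listed thing).
The state is a dict: "time_s": time; "q": joint angles; "qd": joint speeds; "joint_efforts": joint torques, N m; "eef_pos": TCP position; "ee_rot": TCP orientation; "contact_force": force on the tool from outside, world axes, zero at the start; "torque": the same for the moment, N m; "grip_width": finger opening in mm; "grasp_force": force on a finger pad.
Only numpy, scipy, OpenCV 4.12 (cv2) and the standard library are available. Lean on these libraries where they do the work, as an engineer would, in place of code of your own. Each camera call takes 0.05 s, during which the arm holds its last target. There are 200 camera calls.

## Working session

There is one attempt and no reset: what is moved stays moved. The work goes in short steps, Python scripts to look and compute and a shell command to move; the robot and the scene stay as the last step left them, time stands still between calls to the robot, and variables do not carry over. Pictures are saved under pics/ and viewed, at most 14 in all, crops included, and the job is handed in when it is done.

```bash
mkdir -p pics; python3 - <<'E'
from station import arm
import cv2,numpy as np
print(arm.get_state())
for n in ("top","scene"):
    cv2.imwrite(f"pics/{n}0.png",arm.grab_frame(n)); print(n,arm.camera_info(n))
print(arm.camera_info("wrist"))
E
```

```text
{'time_s': 0.0, 'q': array([ 1.25441275e+00,  1.24513976e-01,  1.65165243e+00, -1.77749381e-05,
        1.36750110e+00, -8.25867650e-02]), 'qd': array([-9.14467149e-04,  3.49463271e-04,  9.04634986e-05, -6.16684365e-04,
       -4.48984626e-04,  1.76234272e-04]), 'joint_efforts': array([ 6.63365972e-04, -4.23613000e+01, -3.65445077e+01, -5.41619238e-05,
        7.03534301e-03, -7.83437827e-06]), 'eef_pos': array([150.40104013, 631.66416983, 193.76010593]), 'ee_rot': array([ 1.16630492e-01,  9.93174835e-01, -1.01857843e-03, -1.97051529e-04]), 'contact_force': array([ 0.21308714, -0.30442539, -0.32903725]), 'torque': array([-6.56697721e-05, -5.06060989e-02, -5.49924315e-02]), 'grasp_force': 0.0, 'grip_width': 85.22732626716768}
top {'camera_matrix': array([[479.45674113,   0.        , 319.25148111],
       [  0.        , 479.45674113, 242.25105262],
       [  0.        ,   0.        ,   1.        ]]), 'xyz': array([ 418.84650438,  -15.48402737, 1084.74950064]), 'rotation': array([ 0.71625321, -0.69712245,  0.02053899, -0.02407866])}
scene {'camera_matrix': array([[521.61031881,   0.        , 324.335058  ],
       [  0.        , 521.61031881, 234.78949618],
       [  0.        ,   0.        ,   1.        ]]), 'xyz': array([815.80235017, 522.0424259 , 825.1018767 ]), 'rotation': array([ 0.25929661,  0.90619143, -0.32258194, -0.08673671])}
{'camera_matrix': array([[409.98498691,   0.        , 314.79429007],
       [  0.        , 409.98498691, 242.18557727],
       [  0.        ,   0.        ,   1.        ]]), 'T_tool_cam': array([[ 5.98763864e-04, -9.44687255e-01, -3.27971997e-01,
         8.46551581e+01],
       [ 9.99999090e-01,  1.69139822e-04,  1.33846514e-03,
        -8.11569558e-01],
       [-1.20895783e-03, -3.27972500e-01,  9.44686497e-01,
        -1.79359107e+02],
       [ 0.00000000e+00,  0.00000000e+00,  0.00000000e+00,
         1.00000000e+00]])}
```

View pics/top0.png

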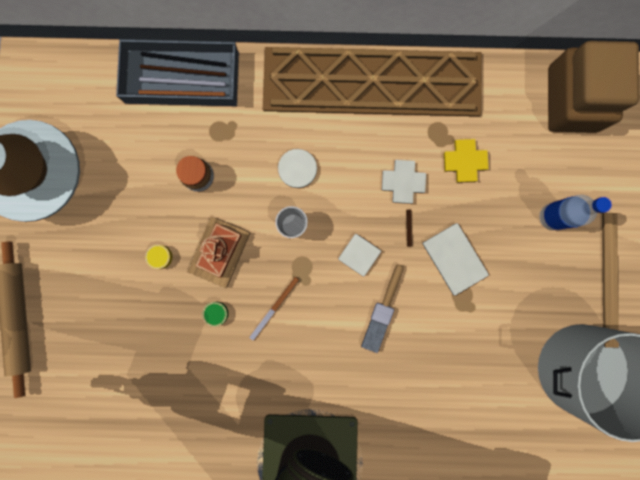

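View pics/scene0.png

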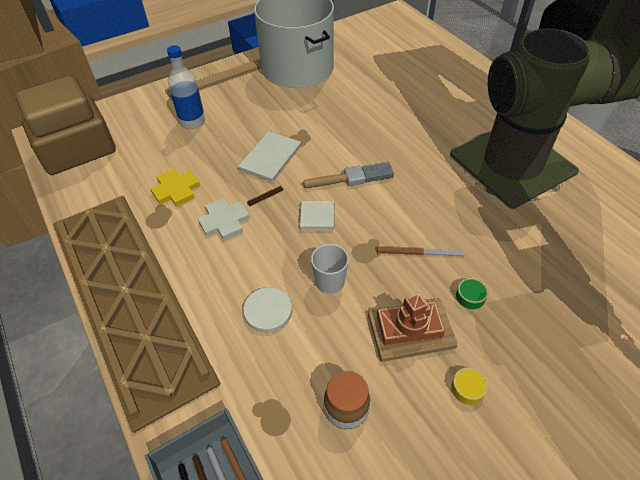

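Top view: the terracotta stack is at (218,250), with the top square near (215,248). Things that could be mistaken for what I want:
- **Tiles:** jar with terracotta-like lid (193,171), yellow disc (158,257), green disc (216,314).
- **Round bat:** the white disc at (297,168), against the cup (291,222) and the plate (20,170).
- **Cross bat:** the white cross (405,181), against the yellow cross (466,160).
- **No rivals:** square bat (360,254) and oblong bat (456,259).

I choose the terracotta stack and the off-white bats.

```bash
cat > h.py <<'E'
from station import arm
import cv2,numpy as np
from scipy.spatial.transform import Rotation as R
def cam(n,st=None):
    c=arm.camera_info(n); K=c["camera_matrix"]
    if n=="wrist":
        st=st or arm.get_state(); T=c["T_tool_cam"]; Rt=R.from_quat(st["ee_rot"]).as_matrix()
        return K,Rt@T[:3,:3],Rt@T[:3,3]+st["eef_pos"]
    return K,R.from_quat(c["rotation"]).as_matrix(),np.array(c["xyz"])
def unproj(C,px,z):            # px: Nx2 (col,row)
    K,Rc,t=C; px=np.atleast_2d(px).astype(float)
    d=np.c_[px,np.ones(len(px))]@np.linalg.inv(K).T@Rc.T
    return (t+d*((z-t[2])/d[:,2])[:,None])[:,:2]
def proj(C,P):
    K,Rc,t=C; p=(np.atleast_2d(P)-t)@Rc@K.T
    return p[:,:2]/p[:,2:]
def shape(xy):                 # centre, sides, angle(deg, of long side) in world
    r=cv2.minAreaRect(np.float32(xy)); b=cv2.boxPoints(r); e=b[1]-b[0]; f=b[2]-b[1]
    l=e if np.hypot(*e)>np.hypot(*f) else f
    return np.round(r[0],1),np.round(sorted(r[1]),1),round(np.degrees(np.arctan2(l[1],l[0]))%180,1)
def contour(m):
    c=max(cv2.findContours(m.astype(np.uint8),cv2.RETR_EXTERNAL,cv2.CHAIN_APPROX_NONE)[0],key=cv2.contourArea); return c[:,0,:]
def go(xyz,tx=None,st=None):   # travel in tool axes from here to xyz; tx = wanted world angle (deg) of tool x
    st=st or arm.get_state(); Rt=R.from_quat(st["ee_rot"]).as_matrix()
    ang=np.degrees(np.arctan2(Rt[1,0],Rt[0,0]))
    print("tool travel",np.round((np.array(xyz)-st["eef_pos"])@Rt,1),"tool x angle",round(ang,1))
E
python3 - <<'E'
from h import *
im=arm.grab_frame("top"); C=cam("top")
for n in ("square_bat","cross_bat","round_bat","oblong_bat"):
    for d in arm.trace(n,"top"):
        if d["confidence"]<.3: continue
        print(n,round(d["confidence"],2),np.round(d["at"]),shape(unproj(C,contour(d["pixels"]),14)))
for n,z in (("square_tile",104),("cross_tile",82),("round_tile",60),("oblong_tile",38),("cup",75),("jar",72)):
    for d in arm.trace(n,"top")[:3]:
        print(n,round(d["confidence"],2),np.round(d["at"]),shape(unproj(C,contour(d["pixels"]),z)))
cv2.imwrite("pics/stack.png",cv2.resize(im[200:300,160:280],None,fx=5,fy=5,interpolation=cv2.INTER_CUBIC))
E
```

```text
square_bat 0.65 [247. 224.] (array([467.5, 211. ]), array([30.1, 55.8]), np.float32(11.8))
square_bat 0.55 [254. 358.] (array([460.8, -99.3]), array([68.7, 70.7]), np.float32(147.6))
cross_bat 0.98 [162. 465.] (array([ 680.5, -335.3]), array([98.4, 99.5]), np.float32(91.5))
cross_bat 0.6 [183. 408.] (array([ 629. , -195.5]), array([97.5, 98.3]), np.float32(134.2))
round_bat 0.86 [166. 294.] (array([652.8,  45.1]), array([85.5, 86.7]), np.float32(136.4))
round_bat 0.67 [252. 216.] (array([461.7, 222.2]), array([41.8, 50.3]), np.float32(167.4))
round_bat 0.47 [257. 223.] (array([461.6, 215.3]), array([ 64.3, 105.7]), np.float32(155.7))
oblong_bat 0.81 [259. 452.] (array([ 457. , -313.6]), array([ 91.1, 136.5]), np.float32(32.0))
square_tile 0.69 [249. 206.] (array([462.9, 214.9]), array([24.6, 30.8]), np.float32(91.5))
cross_tile 0.57 [253. 218.] (array([459.2, 207. ]), array([36.9, 45.8]), np.float32(165.0))
round_tile 0.87 [258. 159.] (array([443.8, 332.7]), array([49.2, 60.2]), np.float32(91.6))
round_tile 0.73 [249. 224.] (array([469.2, 193.8]), array([ 9.5, 27. ]), np.float32(28.7))
round_tile 0.66 [316. 220.] (array([325. , 206.6]), array([50.7, 53.2]), np.float32(92.2))
oblong_tile 0.74 [255. 227.] (array([460.6, 210.6]), array([ 66. , 106.6]), np.float32(155.7))
cup 0.85 [223. 292.] (array([524.5,  50.9]), array([66.2, 67.4]), np.float32(136.6))
jar 0.87 [173. 195.] (array([622.9, 261.2]), array([66.4, 86. ]), np.float32(46.8))
jar 0.35 [247. 209.] (array([465.1, 221.6]), array([26.6, 32.9]), np.float32(83.4))
```

View pics/stack.png

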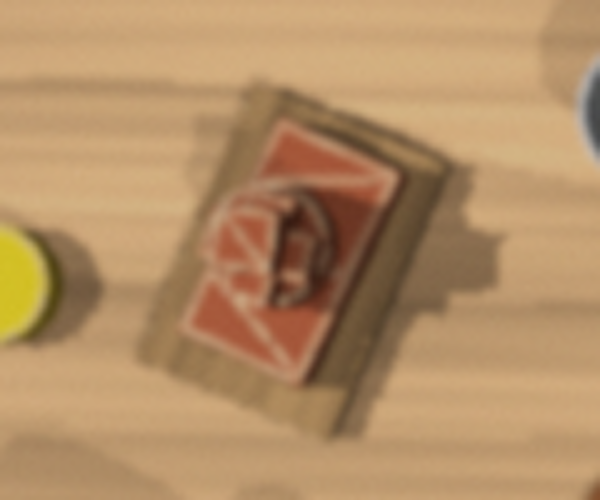

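The crop shows the terracotta stack: the pale-edged square is on top at crop (245,245), i.e. (209,249) in full, over the cross, disc and oblong tiles. The choice is confirmed, so I move over it to look closely.

```bash
python3 -m creep '{"travel":[[-40,-33.5,0],[-40,-33.5,0],[-40,-33.5,0],[-40,-33.5,0],[-40,-33.5,0],[-40,-33.5,0],[-40,-33.5,0],[-40,-33.5,0]],"dr":[[0,0,0],[0,0,0],[0,0,0],[0,0,0],[0,0,0],[0,0,0],[0,0,0],[0,0,0]],"gripper":[1,1,1,1,1,1,1,1]}' 40
python3 -m creep '{"travel":[[-40,-33.5,0],[-40,-33.5,0],[0,0,0],[0,0,0]],"dr":[[0,0,0],[0,0,0],[0,0,0],[0,0,0]],"gripper":[1,1,1,1]}'
python3 - <<'E'
from h import *
st=arm.get_state(); im=arm.grab_frame("wrist"); C=cam("wrist",st)
cv2.imwrite("pics/w1.png",im)
for n,z in (("square_tile",104),("cross_tile",82),("round_tile",60),("oblong_tile",38)):
    for d in arm.trace(n,"wrist")[:2]:
        print(n,round(d["confidence"],2),np.round(d["at"]),shape(unproj(C,contour(d["pixels"]),z)))
go([461,213,194])
E
```

```text
time_s: 1.65
eef_pos: [400.7, 296.1, 195.4]
ee_rot: [0.117, 0.993, 0.0, 0.0]
contact_force: [0.3, -0.6, 0.9]
grip_width: 85.3
grasp_force: 0.0
time_s: 2.15
eef_pos: [461.9, 213.9, 195.0]
ee_rot: [0.117, 0.993, 0.0, -0.0]
contact_force: [-0.0, 0.0, -0.5]
grip_width: 85.1
grasp_force: 0.0
cross_tile 0.63 [204. 317.] (array([452.7, 218.7]), array([37.7, 45.8]), np.float32(76.6))
round_tile 0.77 [ 28. 282.] (array([331.5, 218. ]), array([41., 48.]), np.float32(76.6))
round_tile 0.75 [191. 334.] (array([444.2, 222.7]), array([20.6, 48.9]), np.float32(72.6))
oblong_tile 0.73 [174. 304.] (array([460.6, 213.1]), array([ 59.9, 105.3]), np.float32(156.6))
tool travel [ 0.1 -1.8  1. ] tool x angle 166.7
```

View pics/w1.png

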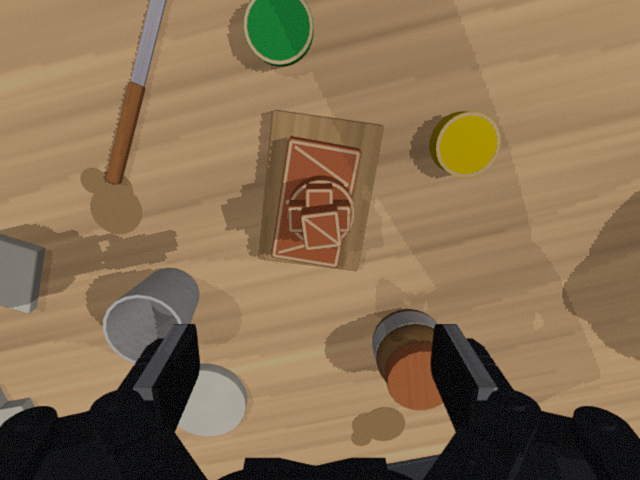

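The picture shows the stack centred, with the square's top outline at about (321,230) and the cross behind it near (319,205). The cup is at (150,315) and the jar at (415,360). I fit the pale outlines to get precise poses.

```bash
cat >> h.py <<'E'
from scipy.optimize import brute,fmin
def cross(s,a): return [(s,a),(a,a),(a,s),(-a,s),(-a,a),(-s,a),(-s,-a),(-a,-a),(-a,-s),(a,-s),(a,-a),(s,-a)]
def rect(a,b): return [(a,b),(-a,b),(-a,-b),(a,-b)]
T=np.linspace(0,2*np.pi,40,endpoint=False)
SH=dict(square=rect(12.3,12.3),cross=cross(22.3,9.3),round=[(26.3*np.cos(t),26.3*np.sin(t)) for t in T],oblong=rect(51.3,29.3))
def outline(poly,n=160):
    p=np.array(poly+poly[:1],float); s=np.r_[0,np.cumsum(np.hypot(*np.diff(p,axis=0).T))]
    u=np.linspace(0,s[-1],n); return np.c_[np.interp(u,s,p[:,0]),np.interp(u,s,p[:,1])]
def fit(im,C,name,z,x0,y0,a0,da,d=15,edge=None):  # angles in deg; maximise pale line along the outline
    b=im[:,:,0].astype(np.float32) if edge is None else edge
    if edge is None:
        b=cv2.morphologyEx(b,cv2.MORPH_TOPHAT,np.ones((9,9),np.uint8))
    b=cv2.GaussianBlur(b,(0,0),1.2); o=outline(SH[name])
    def f(p):
        c,s=np.cos(np.radians(p[2])),np.sin(np.radians(p[2]))
        w=np.c_[o@[c,-s]+p[0],o@[s,c]+p[1],np.full(len(o),z)]
        q=proj(C,w).astype(np.float32)
        return -float(cv2.remap(b,q[:,:1],q[:,1:],cv2.INTER_LINEAR).mean())
    r=brute(f,[slice(x0-d,x0+d+.1,1.5),slice(y0-d,y0+d+.1,1.5),slice(a0-da,a0+da+.1,5)],finish=fmin,disp=False) if da else None
    return np.round(r,1),round(-f(r),1)
def draw(im,C,name,z,p,col=(255,0,255)):
    o=outline(SH[name]); c,s=np.cos(np.radians(p[2])),np.sin(np.radians(p[2]))
    q=proj(C,np.c_[o@[c,-s]+p[0],o@[s,c]+p[1],np.full(len(o),z)])
    cv2.polylines(im,[np.int32(q*16)],True,col,1,cv2.LINE_AA,4)
E
cat > look.py <<'E'
from h import *
import sys
# look.py pic name z [name z ...] around the stack
st=arm.get_state(); im=arm.grab_frame("wrist"); C=cam("wrist",st); v=im.copy()
for n,z in zip(sys.argv[2::2],sys.argv[3::2]):
    z=float(z); p,s=fit(im,C,n,z,461,213,155 if n=="oblong" else 0,20 if n=="oblong" else 45)
    print(n,p,s); draw(v,C,n,z,p)
    print(np.round(np.mean(proj(C,[[p[0],p[1],z]]),0)))
c,r=map(int,proj(C,[[461,213,60]])[0])
cv2.imwrite(sys.argv[1],cv2.resize(v[max(r-75,0):r+75,max(c-100,0):c+100],None,fx=4,fy=4,interpolation=cv2.INTER_CUBIC))
E
python3 look.py pics/w2.png square 104 cross 82 round 60 oblong 38
```

```text
square [463.7 217.5  -5.3] 48.2
[320. 232.]
cross [461.9 216.7 -14.6] 41.1
[318. 221.]
round [464.  217.8  15. ] 41.6
[320. 215.]
oblong [463.8 213.9 156.6] 30.8
[315. 209.]
```

View pics/w2.png

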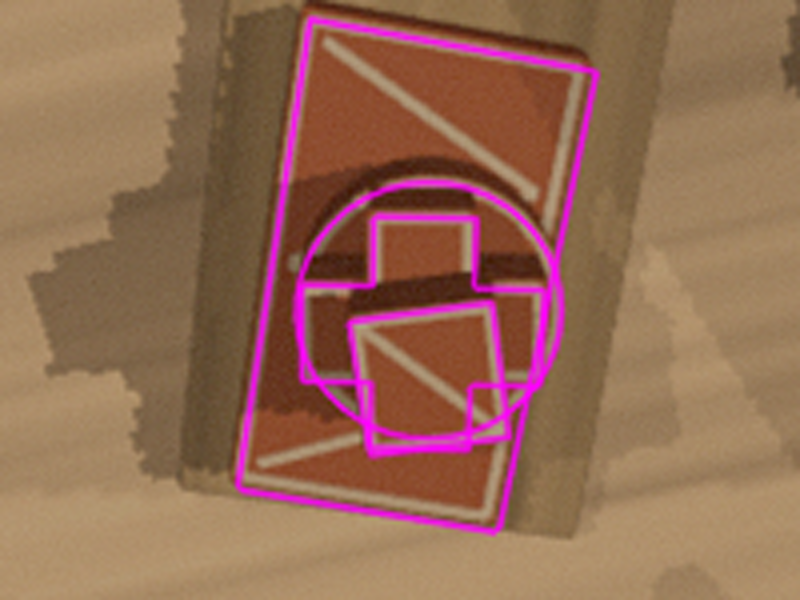

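The fits lie on the pale outlines: the square is at (463.7, 217.5), turned −5.3°. Descend and grip it.

```bash
python3 -m creep '{"travel":[[0,0,0],[-1.5,3.7,20],[0,0,30],[0,0,30],[0,0,20],[0,0,9],[0,0,0],[0,0,0]],"dr":[[0,0,-0.14],[0,0,0],[0,0,0],[0,0,0],[0,0,0],[0,0,0],[0,0,0],[0,0,0]],"gripper":[1,1,1,1,1,1,1,1]}' 30
python3 -m creep '{"travel":[[0,0,0],[0,0,0],[0,0,0],[0,0,0],[0,0,0],[0,0,0],[0,0,0],[0,0,0]],"dr":[[0,0,0],[0,0,0],[0,0,0],[0,0,0],[0,0,0],[0,0,0],[0,0,0],[0,0,0]],"gripper":[0.2,0,0,0,0,0,0,0]}' 30
```

```text
time_s: 3.45
eef_pos: [464.6, 217.6, 86.9]
ee_rot: [0.047, 0.999, 0.0, 0.001]
contact_force: [0.6, 0.1, -0.2]
grip_width: 85.8
grasp_force: 0.0
time_s: 4.45
eef_pos: [464.0, 217.3, 86.0]
ee_rot: [0.047, 0.999, -0.0, -0.0]
contact_force: [-0.3, 0.2, 0.4]
grip_width: -0.4
grasp_force: 0.0
```

```bash
python3 - <<'E'
from h import *
st=arm.get_state(); im=arm.grab_frame("wrist"); C=cam("wrist",st); cv2.imwrite("pics/w3.png",im)
print(proj(C,[st["eef_pos"]]))
im=arm.grab_frame("scene"); C=cam("scene"); c,r=map(int,proj(C,[[461,213,80]])[0]); print(c,r)
cv2.imwrite("pics/s3.png",cv2.resize(im[r-75:r+75,c-100:c+100],None,fx=4,fy=4,interpolation=cv2.INTER_CUBIC))
E
```

```text
[[315.88664255 286.29417138]]
413 306
```

View pics/w3.png

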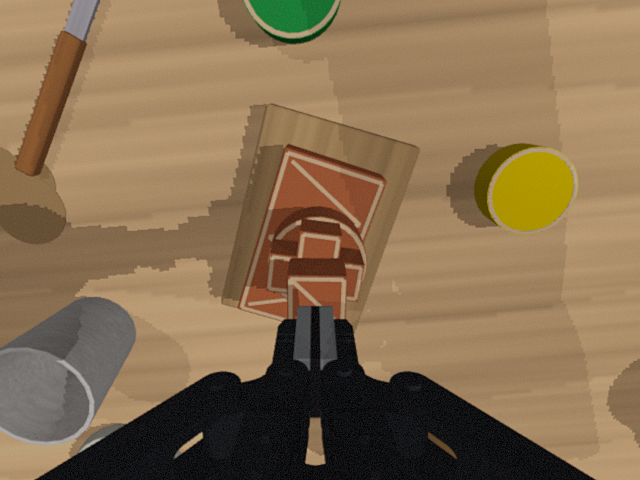

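View pics/s3.png

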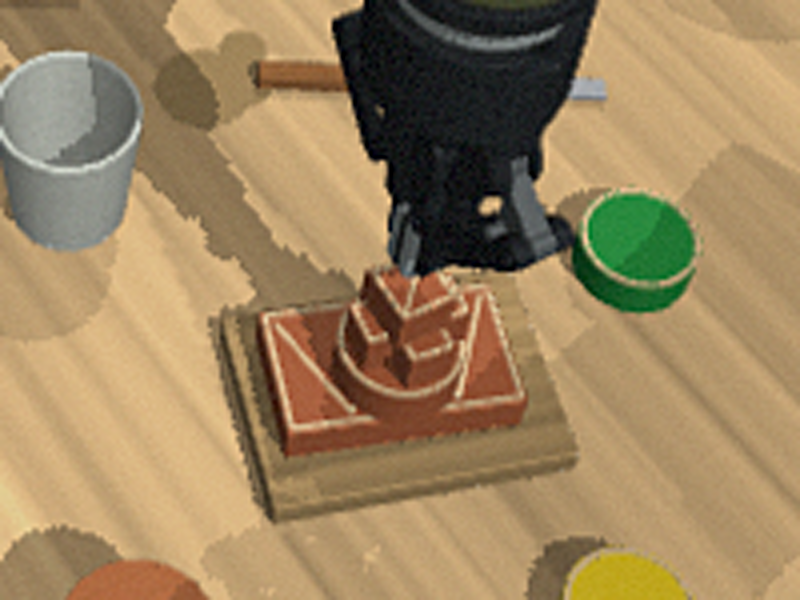

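The shut fingers end at about row 306 in the wrist picture, 20 px past the projected TCP (316,286). The scene crop shows the tips just over the tile's top, near (415,270). I check the real tip height by projection.

```bash
python3 - <<'E'
from h import *
st=arm.get_state(); W=cam("wrist",st); S=cam("scene"); e=st["eef_pos"]
for z in range(80,125,5):
    for dx in (-5,5): print(z,dx,np.round(proj(W,[[e[0]+dx,e[1],z]])[0]),np.round(proj(S,[[e[0]+dx,e[1],z]])[0],1))
print(e)
E
```

```text
80 -5 [315. 272.] [415.9 308.3]
80 5 [317. 290.] [411.  311.1]
85 -5 [315. 276.] [416.3 306.7]
85 5 [317. 295.] [411.4 309.5]
90 -5 [315. 280.] [416.6 305.1]
90 5 [317. 299.] [411.8 307.9]
95 -5 [315. 285.] [417.  303.5]
95 5 [317. 304.] [412.1 306.3]
100 -5 [315. 290.] [417.4 301.8]
100 5 [317. 310.] [412.5 304.7]
105 -5 [315. 295.] [417.8 300.2]
105 5 [317. 315.] [412.9 303. ]
110 -5 [315. 300.] [418.2 298.5]
110 5 [317. 321.] [413.3 301.4]
115 -5 [315. 306.] [418.6 296.9]
115 5 [317. 327.] [413.7 299.7]
120 -5 [315. 312.] [419.1 295.2]
120 5 [317. 333.] [414. 298.]
[463.92843337 217.28260589  85.99338593]
```

The actual tips sit roughly 20–25 mm above the reported TCP. I open, go down a further 16 mm and try again.

```bash
python3 -m creep '{"travel":[[0,0,0],[0,0,0],[0,0,0],[0,0,0],[0,0,0],[0,0,8],[0,0,8],[0,0,0]],"dr":[[0,0,0],[0,0,0],[0,0,0],[0,0,0],[0,0,0],[0,0,0],[0,0,0],[0,0,0]],"gripper":[0.7,0.7,0.7,0.7,0.7,0.7,0.7,0.7]}' 30
python3 -m creep '{"travel":[[0,0,0],[0,0,0],[0,0,0],[0,0,0],[0,0,0],[0,0,0],[0,0,0],[0,0,0]],"dr":[[0,0,0],[0,0,0],[0,0,0],[0,0,0],[0,0,0],[0,0,0],[0,0,0],[0,0,0]],"gripper":[0.2,0.2,0.2,0,0,0,0,0]}' 30
python3 - <<'E'
from h import *
im=arm.grab_frame("wrist"); cv2.imwrite("pics/w4.png",im[150:400,150:480])
E
```

```text
time_s: 5.55
eef_pos: [463.0, 216.9, 68.6]
ee_rot: [0.047, 0.999, -0.0, -0.001]
contact_force: [0.0, 0.3, 0.8]
grip_width: 59.9
grasp_force: 0.0
time_s: 6.55
eef_pos: [464.0, 217.3, 70.0]
ee_rot: [0.047, 0.999, -0.0, -0.0]
contact_force: [-0.5, -0.8, -0.0]
grip_width: 0.2
grasp_force: 0.0
```

View pics/w4.png

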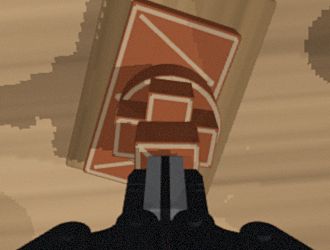

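The gripper shut on nothing again: the fingertips are at crop (165,156), with the square's near top edge at (165,146). I make one composite of scene and wrist with ticks along the tool axis to find where the tips really are.

```bash
python3 - <<'E'
from h import *
st=arm.get_state(); e=st["eef_pos"]
out=[]
for n in ("scene","wrist"):
    im=arm.grab_frame(n); C=cam(n,st); k=8
    c,r=proj(C,[[e[0],e[1],100]])[0]; x0,y0=int(c)-25,int(r)-37
    if n=="wrist": k=4; x0,y0=int(c)-50,int(r)-75
    v=cv2.resize(im[y0:y0+600//k,x0:x0+400//k],(400,600),interpolation=cv2.INTER_CUBIC)
    for z in (70,80,90,100,110,120):
        p=(proj(C,[[e[0],e[1],z]])[0]-[x0,y0])*k
        cv2.circle(v,tuple(map(int,p)),3,(255,255,0) if z!=100 else (0,255,0),-1); cv2.putText(v,str(z),(int(p[0])+6,int(p[1])+4),0,.4,(255,255,255),1)
    q=(proj(C,[[463.7+a,217.5+b,z] for z in (82,104) for a,b in ((13.5,12),(-12,13.5),(-13.5,-12),(12,-13.5))])-[x0,y0])*k
    cv2.polylines(v,[np.int32(q[4:])],True,(255,0,255),1); cv2.polylines(v,[np.int32(q[:4])],True,(0,0,255),1)
    out.append(v)
cv2.imwrite("pics/c5.png",np.hstack(out))
E
```

```text
(no output)
```

View pics/c5.png

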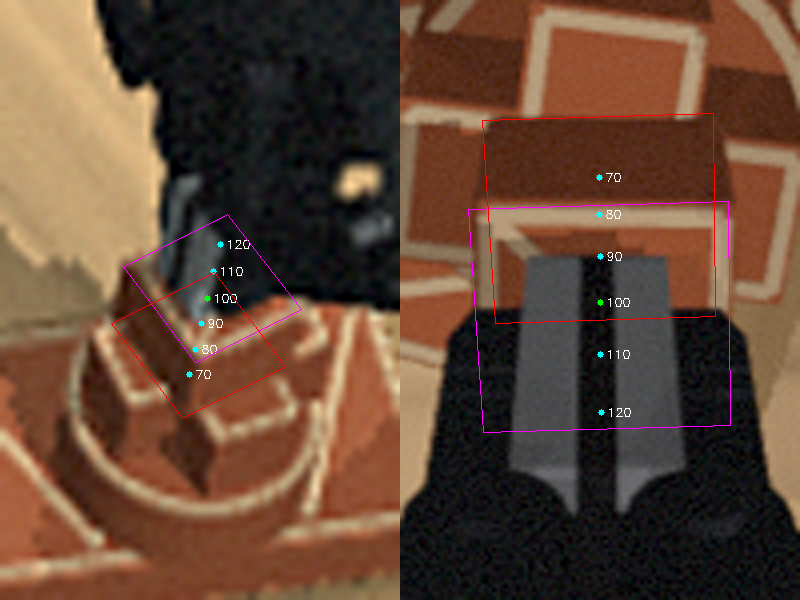

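In both views the shut tips are at z≈105 while the reported TCP is 70, so they hover just over the square. The usable tips are therefore about 36 mm behind the reported TCP. I go 16 mm lower and grip.

```bash
python3 -m creep '{"travel":[[0,0,0],[0,0,0],[0,0,0],[0,0,0],[0,0,0],[0,0,8],[0,0,8],[0,0,0]],"dr":[[0,0,0],[0,0,0],[0,0,0],[0,0,0],[0,0,0],[0,0,0],[0,0,0],[0,0,0]],"gripper":[0.6,0.6,0.6,0.6,0.6,0.6,0.6,0.6]}' 30
python3 -m creep '{"travel":[[0,0,0],[0,0,0],[0,0,0],[0,0,0],[0,0,0],[0,0,0]],"dr":[[0,0,0],[0,0,0],[0,0,0],[0,0,0],[0,0,0],[0,0,0]],"gripper":[0.2,0.2,0.2,0.2,0.2,0.2]}' 30
```

```text
time_s: 7.7
eef_pos: [463.0, 216.9, 52.6]
ee_rot: [0.047, 0.999, -0.0, -0.001]
contact_force: [0.9, -0.7, 0.3]
grip_width: 51.6
grasp_force: 0.0
time_s: 8.45
eef_pos: [464.2, 217.4, 54.3]
ee_rot: [0.047, 0.999, 0.0, 0.0]
contact_force: [0.5, -0.2, 2.0]
grip_width: 25.4
grasp_force: 32.3
```

The square is held: width 25.4, 32 N. I lift it and carry it to the square bat.

```bash
python3 -m creep '{"travel":[[0,0,-6],[0,0,-20],[0,0,-25],[0,0,-25],[-3.7,-45,0],[-3.7,-45,0],[-3.7,-45,0],[-3.7,-45,0]],"dr":[[0,0,0],[0,0,0],[0,0,0],[0,0,0],[0,0,0],[0,0,0],[0,0,0],[0,0,0]],"gripper":[0.2,0.2,0.2,0.2,0.2,0.2,0.2,0.2]}'
python3 -m creep '{"travel":[[-3.7,-45,0],[-3.7,-45,0],[-3.7,-45,0],[0,0,0],[0,0,0],[0,0,0],[0,0,0]],"dr":[[0,0,0],[0,0,0],[0,0,0],[0,0,0.158],[0,0,0.158],[0,0,0.157],[0,0,0]],"gripper":[0.2,0.2,0.2,0.2,0.2,0.2,0.2]}'
cat >> h.py <<'E'
SH.update(square_bat=rect(35,35),cross_bat=cross(48,22),round_bat=[(44*np.cos(t),44*np.sin(t)) for t in T],oblong_bat=rect(68,45))
def fitbat(im,C,n,x,y,a,da=15,d=9):   # outline = strongest gradient of the pale top at z=14
    g=cv2.GaussianBlur(cv2.cvtColor(im,cv2.COLOR_BGR2HSV)[:,:,1].astype(np.float32),(0,0),1.5)
    e=np.hypot(cv2.Sobel(g,cv2.CV_32F,1,0),cv2.Sobel(g,cv2.CV_32F,0,1))
    return fit(im,C,n,14,x,y,a,da,d,edge=e)
E
cat > bat.py <<'E'
from h import *
import sys
n,x,y,a=sys.argv[1],*map(float,sys.argv[2:5])
st=arm.get_state(); im=arm.grab_frame("wrist"); C=cam("wrist",st)
p,s=fitbat(im,C,n,x,y,a); print(n,p,s); go([p[0],p[1],-13.0],st=st)
draw(im,C,n,14,p); cv2.imwrite(f"pics/{n}.png",im)
E
python3 bat.py square_bat 460.8 -99.3 57.6
```

```text
time_s: 9.45
eef_pos: [461.6, 35.4, 130.3]
ee_rot: [0.047, 0.999, -0.0, 0.0]
contact_force: [0.3, -1.1, -0.1]
grip_width: 25.1
grasp_force: 32.1
time_s: 10.32
eef_pos: [460.1, -98.8, 130.1]
ee_rot: [0.279, 0.96, -0.0, -0.0]
contact_force: [-0.7, 0.5, -1.1]
grip_width: 25.2
grasp_force: 32.1
square_bat [459.1 -98.7  57.2] 122.3
tool travel [  0.9  -0.5 143.1] tool x angle 147.6
```

View pics/square_bat.png

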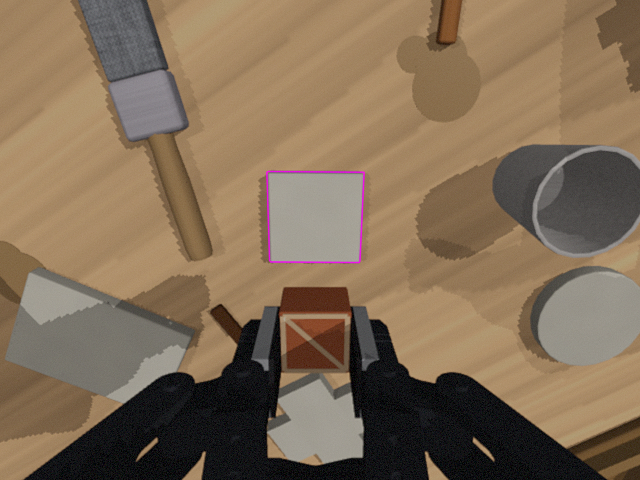

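The picture shows the square tile held straight at (316,340) and the bat outline fitted at (316,217), nearly parallel. Lower it.

```bash
python3 -m creep '{"travel":[[0.9,-0.5,40],[0,0,40],[0,0,35],[0,0,15],[0,0,8],[0,0,3],[0,0,1],[0,0,0]],"dr":[[0,0,0],[0,0,0],[0,0,0],[0,0,0],[0,0,0],[0,0,0],[0,0,0],[0,0,0]],"gripper":[0.2,0.2,0.2,0.2,0.2,0.2,0.2,0.2]}'
python3 -m creep '{"travel":[[0,0,1],[0,0,0]],"dr":[[0,0,0],[0,0,0]],"gripper":[0.2,0.2]}'
```

```text
time_s: 11.38
eef_pos: [460.0, -99.0, -11.1]
ee_rot: [0.28, 0.96, -0.0, 0.001]
contact_force: [0.3, 0.2, -0.3]
grip_width: 25.2
grasp_force: 32.1
time_s: 11.62
eef_pos: [459.3, -98.7, -12.8]
ee_rot: [0.28, 0.96, -0.0, 0.0]
contact_force: [0.9, -0.1, -0.3]
grip_width: 25.0
grasp_force: 32.1
```

```bash
python3 -m creep '{"travel":[[0,0,0.6],[0,0,0]],"dr":[[0,0,0],[0,0,0]],"gripper":[0.2,0.2]}'
python3 -m creep '{"travel":[[0,0,0.6],[0,0,0]],"dr":[[0,0,0],[0,0,0]],"gripper":[0.2,0.2]}'
```

```text
time_s: 11.88
eef_pos: [459.1, -98.7, -13.7]
ee_rot: [0.28, 0.96, -0.0, -0.0]
contact_force: [-0.4, 0.3, -1.5]
grip_width: 25.4
grasp_force: 32.1
time_s: 12.12
eef_pos: [459.2, -98.7, -13.7]
ee_rot: [0.28, 0.96, -0.0, -0.0]
contact_force: [-2.7, 1.1, 5.6]
grip_width: 25.3
grasp_force: 32.7
```

Contact is felt (5.6 N). Release, rise and go back over the stack, aligned for the cross.

```bash
python3 -m creep '{"travel":[[0,0,0],[0,0,0],[0,0,0],[0,0,-10],[0,0,-30],[0,0,-50],[0,0,-54],[23.6,37.9,0]],"dr":[[0,0,0],[0,0,0],[0,0,0],[0,0,0],[0,0,0],[0,0,0],[0,0,0],[0,0,0]],"gripper":[0.5,0.5,0.5,0.6,0.7,0.8,0.8,0.8]}'
python3 -m creep '{"travel":[[23.6,37.9,0],[23.6,37.9,0],[23.6,37.9,0],[23.6,37.9,0],[23.6,37.9,0],[23.6,37.9,0],[0,0,0],[0,0,0]],"dr":[[0,0,0],[0,0,0],[0,0,0],[0,0,0],[0,0,0],[0,0,-0.155],[0,0,-0.155],[0,0,0]],"gripper":[0.8,0.8,0.8,0.8,0.8,0.8,0.8,0.8]}' 
python3 -m creep '{"travel":[[0,0,0]],"dr":[[0,0,0]],"gripper":[0.8]}' 
python3 look.py pics/w6.png cross 82 round 60
python3 -c "
from h import *; go([461.9,216.7,29])"
```

```text
time_s: 13.12
eef_pos: [463.9, -56.0, 136.9]
ee_rot: [0.282, 0.959, 0.0, 0.006]
contact_force: [0.3, 0.7, 0.3]
grip_width: 68.2
grasp_force: 0.0
time_s: 14.12
eef_pos: [462.3, 214.3, 130.4]
ee_rot: [0.128, 0.992, 0.0, 0.0]
contact_force: [-0.2, 0.2, -1.4]
grip_width: 68.3
grasp_force: 0.0
time_s: 14.25
eef_pos: [462.4, 213.5, 130.2]
ee_rot: [0.129, 0.992, 0.0, 0.0]
contact_force: [1.0, 0.2, 0.1]
grip_width: 68.2
grasp_force: 0.0
cross [461.6 217.  -14.8] 46.2
[321. 249.]
round [463.7 217.5   5. ] 42.3
[322. 240.]
tool travel [  1.4   3.1 101.1] tool x angle 165.1
```

View pics/w6.png

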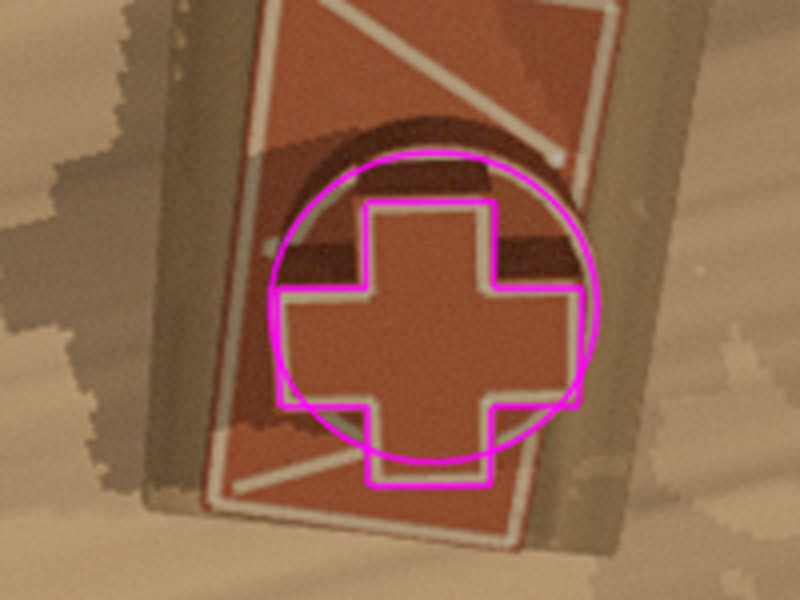

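The fit sits on the cross at (321,249), centre (461.6, 217.0). Descend and grip it.

```bash
python3 -m creep '{"travel":[[1.6,3.4,30],[0,0,30],[0,0,25],[0,0,12],[0,0,4],[0,0,0]],"dr":[[0,0,0],[0,0,0],[0,0,0],[0,0,0],[0,0,0],[0,0,0]],"gripper":[0.8,0.8,0.8,0.8,0.8,0.8]}' 30
python3 -m creep '{"travel":[[0,0,0],[0,0,0],[0,0,0],[0,0,0],[0,0,0]],"dr":[[0,0,0],[0,0,0],[0,0,0],[0,0,0],[0,0,0]],"gripper":[0.4,0.4,0.4,0.4,0.4]}' 40
python3 - <<'E'
from h import *
im=arm.grab_frame("top"); C=cam("top")
for n,x,y,a,da in (("cross_bat",629,-195.5,0,45),("round_bat",652.8,45.1,0,5),("oblong_bat",457,-313.6,32,10)): print(n,fitbat(im,C,n,x,y,a,da))
print(arm.get_state()["q"])
E
```

```text
time_s: 15.05
eef_pos: [462.2, 217.6, 29.5]
ee_rot: [0.128, 0.992, 0.0, 0.0]
contact_force: [0.1, 0.6, 0.6]
grip_width: 68.3
grasp_force: 0.0
time_s: 15.68
eef_pos: [462.8, 217.9, 30.3]
ee_rot: [0.128, 0.992, 0.001, 0.001]
contact_force: [0.2, -0.1, 5.8]
grip_width: 44.7
grasp_force: 42.4
cross_bat (array([ 629.8, -195.3,    0. ]), 114.9)
round_bat (array([653.6,  45.7,   4.9]), 125.5)
oblong_bat (array([ 457.9, -313.3,   32. ]), 128.1)
[ 3.35190221e-01 -1.83464227e-02  2.09361780e+00 -5.51085621e-05
  1.06372920e+00 -9.78796013e-01]
```

The cross is held (44.7 mm, 42 N). Carry it to the off-white cross bat.

```bash
python3 -m creep '{"travel":[[0,0,-6],[0,0,-24],[0,0,-35],[0,0,-35],[-29.7,-39.6,0],[-29.7,-39.6,0],[-29.7,-39.6,0],[-29.7,-39.6,0]],"dr":[[0,0,0],[0,0,0],[0,0,0],[0,0,0],[0,0,0],[0,0,0],[0,0,0],[0,0,0]],"gripper":[0.4,0.4,0.4,0.4,0.4,0.4,0.4,0.4]}'
python3 -m creep '{"travel":[[-29.7,-39.6,0],[-29.7,-39.6,0],[-29.7,-39.6,0],[-29.7,-39.6,0],[-29.7,-39.6,0],[0,0,0],[0,0,0],[0,0,0]],"dr":[[0,0,0],[0,0,0],[0,0,0],[0,0,0],[0,0,0],[0,0,-0.13],[0,0,-0.13],[0,0,0]],"gripper":[0.4,0.4,0.4,0.4,0.4,0.4,0.4,0.4]}'
python3 bat.py cross_bat 629.8 -195.3 0
```

```text
time_s: 16.73
eef_pos: [536.1, 32.7, 128.5]
ee_rot: [0.128, 0.992, 0.0, -0.0]
contact_force: [-0.2, 0.0, -0.4]
grip_width: 44.8
grasp_force: 41.8
time_s: 17.73
eef_pos: [629.1, -195.1, 128.1]
ee_rot: [-0.001, 1.0, 0.0, -0.001]
contact_force: [0.9, -0.7, -0.7]
grip_width: 45.0
grasp_force: 41.7
cross_bat [ 627.6 -195.3    0. ] 92.0
tool travel [  1.3  -0.3 141.1] tool x angle -179.9
```

View pics/cross_bat.png

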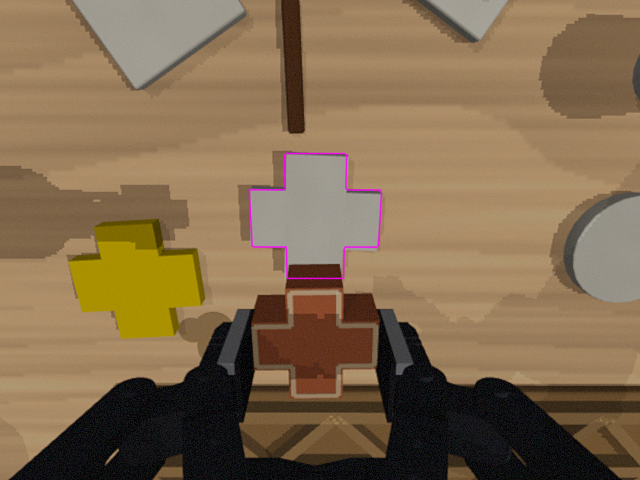

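The white cross bat is fitted at (316,217), parallel to the tile in the fingers at (316,342). The yellow cross at (137,280) is left alone. Lower it.

```bash
python3 -m creep '{"travel":[[1.2,-0.3,40],[0,0,40],[0,0,35],[0,0,15],[0,0,8],[0,0,2.5],[0,0,1],[0,0,0]],"dr":[[0,0,0],[0,0,0],[0,0,0],[0,0,0],[0,0,0],[0,0,0],[0,0,0],[0,0,0]],"gripper":[0.4,0.4,0.4,0.4,0.4,0.4,0.4,0.4]}'
python3 -m creep '{"travel":[[0,0,0.6],[0,0,0]],"dr":[[0,0,0],[0,0,0]],"gripper":[0.4,0.4]}'
python3 -m creep '{"travel":[[0,0,0.6],[0,0,0]],"dr":[[0,0,0],[0,0,0]],"gripper":[0.4,0.4]}'
```

```text
time_s: 18.77
eef_pos: [629.2, -195.7, -11.5]
ee_rot: [-0.002, 1.0, -0.0, 0.001]
contact_force: [-0.0, -0.3, -0.2]
grip_width: 45.0
grasp_force: 41.8
time_s: 19.02
eef_pos: [628.5, -195.4, -13.0]
ee_rot: [-0.002, 1.0, -0.0, 0.0]
contact_force: [-0.8, 0.2, -0.1]
grip_width: 45.1
grasp_force: 41.8
time_s: 19.27
eef_pos: [628.3, -195.3, -14.0]
ee_rot: [-0.002, 1.0, 0.0, -0.0]
contact_force: [-0.2, -0.1, 0.3]
grip_width: 44.9
grasp_force: 41.8
```

```bash
python3 -m creep '{"travel":[[0,0,0.7],[0,0,0]],"dr":[[0,0,0],[0,0,0]],"gripper":[0.4,0.4]}'
python3 -m creep '{"travel":[[0,0,0.6],[0,0,0]],"dr":[[0,0,0],[0,0,0]],"gripper":[0.4,0.4]}'
```

```text
time_s: 19.52
eef_pos: [628.3, -195.4, -14.7]
ee_rot: [-0.002, 1.0, 0.0, -0.0]
contact_force: [-0.7, 0.1, -0.6]
grip_width: 44.8
grasp_force: 41.8
time_s: 19.77
eef_pos: [628.4, -195.4, -15.3]
ee_rot: [-0.002, 1.0, 0.0, -0.0]
contact_force: [-0.4, 0.9, -0.0]
grip_width: 45.1
grasp_force: 41.8
```

```bash
python3 -m creep '{"travel":[[0,0,0.5],[0,0,0],[0,0,0],[0,0,0],[0,0,-10],[0,0,-30],[0,0,-50],[0,0,-55]],"dr":[[0,0,0],[0,0,0],[0,0,0],[0,0,0],[0,0,0],[0,0,0],[0,0,0],[0,0,0]],"gripper":[0.4,0.65,0.65,0.65,0.7,0.85,0.9,0.9]}'
python3 -m creep '{"travel":[[18.4,45.4,0],[18.4,45.4,0],[18.4,45.4,0],[18.4,45.4,0],[18.4,45.4,0],[18.4,45.4,0],[18.4,45.4,0],[18.4,45.4,0]],"dr":[[0,0,0],[0,0,0],[0,0,0],[0,0,0],[0,0,0],[0,0,0],[0,0,0],[0,0,0]],"gripper":[0.9,0.9,0.9,0.9,0.9,0.9,0.9,0.9]}' 
python3 -m creep '{"travel":[[18.4,45.4,0],[0,0,0],[0,0,0]],"dr":[[0,0,0],[0,0,0],[0,0,0]],"gripper":[0.9,0.9,0.9]}' 
python3 look.py pics/w7.png round 60 oblong 38
python3 -c "
from h import *; go([463.7,217.5,8])"
```

```text
time_s: 20.78
eef_pos: [627.9, -195.2, 130.8]
ee_rot: [-0.002, 1.0, 0.0, -0.0]
contact_force: [0.1, -0.5, 0.4]
grip_width: 76.5
grasp_force: 0.0
time_s: 21.78
eef_pos: [479.6, 168.8, 130.4]
ee_rot: [-0.002, 1.0, 0.0, 0.001]
contact_force: [0.4, 0.7, 0.2]
grip_width: 76.9
grasp_force: 0.0
time_s: 22.15
eef_pos: [461.8, 212.6, 129.9]
ee_rot: [-0.002, 1.0, -0.0, 0.001]
contact_force: [-0.3, 0.3, -0.1]
grip_width: 76.9
grasp_force: 0.0
round [463.6 218.2 -41.6] 50.4
[324. 242.]
oblong [463.8 213.9 156.5] 34.4
[317. 232.]
tool travel [ -1.6   5.4 121.8] tool x angle -179.8
```

View pics/w7.png

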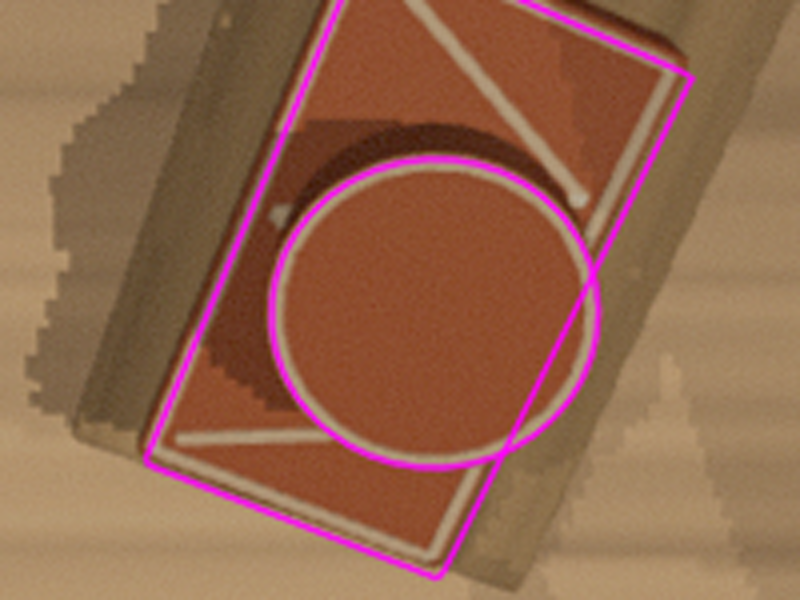

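The round outline is fitted at (324,242), centre (463.6, 218.2). Grip it.

```bash
python3 -m creep '{"travel":[[-1.8,5.5,40],[0,0,30],[0,0,30],[0,0,15],[0,0,6],[0,0,0]],"dr":[[0,0,0],[0,0,0],[0,0,0],[0,0,0],[0,0,0],[0,0,0]],"gripper":[0.9,0.9,0.9,0.9,0.9,0.9]}' 40
python3 -m creep '{"travel":[[0,0,0],[0,0,0],[0,0,0],[0,0,0],[0,0,0]],"dr":[[0,0,0],[0,0,0],[0,0,0],[0,0,0],[0,0,0]],"gripper":[0.5,0.5,0.5,0.5,0.5]}' 45
```

```text
time_s: 22.95
eef_pos: [463.9, 218.0, 8.8]
ee_rot: [-0.001, 1.0, 0.0, 0.0]
contact_force: [0.9, -0.1, -0.4]
grip_width: 77.0
grasp_force: 0.0
time_s: 23.58
eef_pos: [464.7, 218.7, 10.0]
ee_rot: [-0.002, 1.0, 0.0, 0.001]
contact_force: [0.7, -0.4, 6.5]
grip_width: 52.0
grasp_force: 47.5
```

```bash
python3 -m creep '{"travel":[[0,0,-6],[0,0,-24],[0,0,-45],[0,0,-45],[-31.5,-28.8,0],[-31.5,-28.8,0],[-31.5,-28.8,0],[-31.5,-28.8,0]],"dr":[[0,0,0],[0,0,0],[0,0,0],[0,0,0],[0,0,0],[0,0,0],[0,0,0],[0,0,0]],"gripper":[0.5,0.5,0.5,0.5,0.5,0.5,0.5,0.5]}'
python3 -m creep '{"travel":[[-31.5,-28.8,0],[-31.5,-28.8,0],[0,0,0],[0,0,0]],"dr":[[0,0,0],[0,0,0],[0,0,0],[0,0,0]],"gripper":[0.5,0.5,0.5,0.5]}'
python3 bat.py round_bat 653 45.5 0
python3 - <<'E'
from h import *
st=arm.get_state(); im=arm.grab_frame("wrist"); C=cam("wrist",st); e=st["eef_pos"]
print("tile",fit(im,C,"round",e[2]+50,e[0],e[1],0,5,9),e)
E
```

```text
time_s: 24.58
eef_pos: [590.0, 102.4, 128.0]
ee_rot: [-0.002, 1.0, 0.0, -0.0]
contact_force: [1.0, 0.4, -1.3]
grip_width: 52.1
grasp_force: 47.2
time_s: 25.08
eef_pos: [652.0, 46.2, 127.6]
ee_rot: [-0.002, 1.0, 0.0, -0.001]
contact_force: [0.1, -0.3, -1.5]
grip_width: 52.1
grasp_force: 47.2
round_bat [652.5  45.8   9.9] 111.3
tool travel [ -0.7  -0.5 140.6] tool x angle -179.8
tile (array([651.3,  46. ,   5.1]), 49.3) [651.87394071  46.62333013 127.79051264]
```

The tile (651.3, 46.0) sits over the bat (652.5, 45.8). Lower it.

```bash
python3 -m creep '{"travel":[[-1,-0.4,40],[0,0,40],[0,0,35],[0,0,15],[0,0,7],[0,0,2],[0,0,1],[0,0,0]],"dr":[[0,0,0],[0,0,0],[0,0,0],[0,0,0],[0,0,0],[0,0,0],[0,0,0],[0,0,0]],"gripper":[0.5,0.5,0.5,0.5,0.5,0.5,0.5,0.5]}'
python3 -m creep '{"travel":[[0,0,0.8],[0,0,0]],"dr":[[0,0,0],[0,0,0]],"gripper":[0.5,0.5]}'
python3 -m creep '{"travel":[[0,0,0.7],[0,0,0]],"dr":[[0,0,0],[0,0,0]],"gripper":[0.5,0.5]}'
```

```text
time_s: 26.18
eef_pos: [654.7, 45.6, -10.6]
ee_rot: [-0.002, 1.0, -0.0, 0.001]
contact_force: [-0.2, -0.3, -1.7]
grip_width: 52.0
grasp_force: 47.2
time_s: 26.42
eef_pos: [653.9, 45.5, -12.3]
ee_rot: [-0.002, 1.0, -0.0, 0.0]
contact_force: [0.1, 0.0, -0.7]
grip_width: 51.8
grasp_force: 47.2
time_s: 26.68
eef_pos: [653.8, 45.6, -13.3]
ee_rot: [-0.002, 1.0, -0.0, -0.0]
contact_force: [-0.3, -0.9, -1.7]
grip_width: 52.0
grasp_force: 47.2
```

```bash
python3 -m creep '{"travel":[[0,0,0.6],[0,0,0]],"dr":[[0,0,0],[0,0,0]],"gripper":[0.5,0.5]}'
python3 -m creep '{"travel":[[0,0,0.5],[0,0,0]],"dr":[[0,0,0],[0,0,0]],"gripper":[0.5,0.5]}'
```

```text
time_s: 26.92
eef_pos: [653.9, 45.6, -13.8]
ee_rot: [-0.002, 1.0, 0.0, -0.0]
contact_force: [-0.3, -0.6, -0.1]
grip_width: 51.9
grasp_force: 47.3
time_s: 27.18
eef_pos: [654.0, 45.6, -13.9]
ee_rot: [-0.002, 1.0, -0.0, 0.0]
contact_force: [-1.2, -1.1, 2.8]
grip_width: 51.7
grasp_force: 47.5
```

Contact (2.8 N). Release and go back for the oblong tile.

```bash
python3 -m creep '{"travel":[[0,0,0],[0,0,0],[0,0,0],[0,0,-10],[0,0,-30],[0,0,-50],[0,0,-54],[31.6,28.1,0]],"dr":[[0,0,0],[0,0,0],[0,0,0],[0,0,0],[0,0,0],[0,0,0],[0,0,0],[0,0,0]],"gripper":[0.75,0.75,0.75,0.8,0.9,1,1,1]}'
python3 -m creep '{"travel":[[31.6,28.1,0],[31.6,28.1,0],[31.6,28.1,0],[31.6,28.1,0],[31.6,28.1,0],[0,0,0],[0,0,0],[0,0,0]],"dr":[[0,0,0],[0,0,0],[0,0,0],[0,0,0],[0,0,0.136],[0,0,0.136],[0,0,0.136],[0,0,0]],"gripper":[1,1,1,1,1,1,1,1]}' 
python3 -m creep '{"travel":[[0,0,0]],"dr":[[0,0,0]],"gripper":[1]}' 
python3 look.py pics/w8.png oblong 38
python3 - <<'E'
from h import *
st=arm.get_state(); C=cam("wrist",st); im=arm.grab_frame("wrist")
for s in (1,2,3): 
    SH["oblong"]=rect(52-s,30-s); print(s,fit(im,C,"oblong",38,463,214,156,10,9))
go([463.5,213.9,-9],st=st)
E
```

```text
time_s: 28.18
eef_pos: [627.5, 72.8, 138.1]
ee_rot: [-0.0, 1.0, 0.0, 0.007]
contact_force: [-0.3, 0.9, 0.1]
grip_width: 85.7
grasp_force: 0.0
time_s: 29.18
eef_pos: [463.9, 213.8, 130.5]
ee_rot: [0.2, 0.98, 0.0, 0.001]
contact_force: [0.3, -0.6, -0.3]
grip_width: 84.9
grasp_force: 0.0
time_s: 29.3
eef_pos: [463.9, 213.5, 130.1]
ee_rot: [0.2, 0.98, 0.0, 0.0]
contact_force: [0.6, -1.0, 0.2]
grip_width: 85.5
grasp_force: 0.0
oblong [464.  213.7 156.7] 34.0
[316. 229.]
1 (array([463.2, 213.5, 156.6]), 34.4)
2 (array([461.7, 212.9, 156.7]), 51.9)
3 (array([461.3, 213. , 156.8]), 50.7)
tool travel [  0.6   0.2 139. ] tool x angle 156.9
```

```bash
python3 -m creep '{"travel":[[1.8,-1.4,45],[0,0,40],[0,0,30],[0,0,17],[0,0,6],[0,0,0]],"dr":[[0,0,0],[0,0,0],[0,0,0],[0,0,0],[0,0,0],[0,0,0]],"gripper":[1,1,1,1,1,1]}' 60
python3 -m creep '{"travel":[[0,0,0],[0,0,0],[0,0,0],[0,0,0],[0,0,0]],"dr":[[0,0,0],[0,0,0],[0,0,0],[0,0,0],[0,0,0]],"gripper":[0.5,0.5,0.5,0.5,0.5]}' 60
```

```text
time_s: 30.15
eef_pos: [462.1, 213.2, -7.7]
ee_rot: [0.201, 0.98, 0.0, 0.0]
contact_force: [0.2, 0.1, 0.6]
grip_width: 84.9
grasp_force: 0.0
time_s: 30.78
eef_pos: [462.9, 213.4, -6.3]
ee_rot: [0.201, 0.98, 0.001, 0.001]
contact_force: [-1.0, -1.0, 4.4]
grip_width: 57.6
grasp_force: 62.6
```

Held (57.6 mm, 62 N). I carry it to the oblong bat and turn to 32°. The other half-turn would bring the last joint near its limit.

```bash
python3 -m creep '{"travel":[[0,0,-6],[0,0,-30],[0,0,-50],[0,0,-50],[-18.4,-44.2,0],[-18.4,-44.2,0],[-18.4,-44.2,0],[-18.4,-44.2,0]],"dr":[[0,0,0],[0,0,0],[0,0,0],[0,0,0],[0,0,0],[0,0,0],[0,0,0],[0,0,0]],"gripper":[0.5,0.5,0.5,0.5,0.5,0.5,0.5,0.5]}'
python3 -m creep '{"travel":[[-18.4,-44.2,0],[-18.4,-44.2,0],[-18.4,-44.2,0],[-18.4,-44.2,0],[-18.4,-44.2,0],[-18.4,-44.2,0],[-18.4,-44.2,0],[0,0,0]],"dr":[[0,0,0],[0,0,0],[0,0,0],[0,0,0],[0,0,0],[0,0,0],[0,0,0],[0,0,0.18]],"gripper":[0.5,0.5,0.5,0.5,0.5,0.5,0.5,0.5]}'
python3 -m creep '{"travel":[[0,0,0],[0,0,0],[0,0,0],[0,0,0],[0,0,0],[0,0,0],[0,0,0],[0,0,0]],"dr":[[0,0,0.18],[0,0,0.18],[0,0,0.18],[0,0,0.18],[0,0,0.18],[0,0,0.18],[0,0,0.18],[0,0,0.18]],"gripper":[0.5,0.5,0.5,0.5,0.5,0.5,0.5,0.5]}'
python3 -m creep '{"travel":[[0,0,0],[0,0,0],[0,0,0],[0,0,0],[0,0,0],[0,0,0]],"dr":[[0,0,0.18],[0,0,0.18],[0,0,0.18],[0,0,0.02],[0,0,0],[0,0,0]],"gripper":[0.5,0.5,0.5,0.5,0.5,0.5]}'
python3 bat.py oblong_bat 457.5 -313.5 32
python3 - <<'E'
from h import *
st=arm.get_state(); im=arm.grab_frame("wrist"); C=cam("wrist",st); e=st["eef_pos"]; SH["oblong"]=rect(50,28)
print("tile",fit(im,C,"oblong",e[2]+44.5,e[0],e[1],32,15,9),e)
E
```

```text
time_s: 31.78
eef_pos: [458.8, 20.2, 127.6]
ee_rot: [0.201, 0.98, -0.0, -0.0]
contact_force: [1.2, -0.6, -3.0]
grip_width: 56.9
grasp_force: 65.1
time_s: 32.78
eef_pos: [455.4, -316.4, 127.6]
ee_rot: [0.292, 0.956, -0.0, -0.0]
contact_force: [0.3, -0.2, -2.8]
grip_width: 57.5
grasp_force: 65.3
time_s: 33.78
eef_pos: [455.6, -313.2, 127.3]
ee_rot: [0.85, 0.527, -0.0, -0.001]
contact_force: [-0.5, 0.0, -2.4]
grip_width: 57.0
grasp_force: 65.3
time_s: 34.52
eef_pos: [456.0, -313.5, 127.7]
ee_rot: [0.961, 0.275, -0.0, -0.0]
contact_force: [-0.5, -0.6, -3.2]
grip_width: 57.1
grasp_force: 65.3
oblong_bat [ 457.1 -313.9   32. ] 69.6
tool travel [  0.8   0.9 140.7] tool x angle 32.0
tile (array([ 456.4, -313.8,   31.9]), 55.9) [ 456.02351462 -313.55779004  127.69117463]
```

Tile (456.4, −313.8, 31.9°) and bat (457.1, −313.9, 32.0°) agree. Lower it.

```bash
python3 -m creep '{"travel":[[0.8,0.5,40],[0,0,40],[0,0,35],[0,0,12],[0,0,5],[0,0,1.5],[0,0,1],[0,0,0]],"dr":[[0,0,0],[0,0,0],[0,0,0],[0,0,0],[0,0,0],[0,0,0],[0,0,0],[0,0,0]],"gripper":[0.5,0.5,0.5,0.5,0.5,0.5,0.5,0.5]}'
python3 -m creep '{"travel":[[0,0,0.6],[0,0,0]],"dr":[[0,0,0],[0,0,0]],"gripper":[0.5,0.5]}'
python3 -m creep '{"travel":[[0,0,0.6],[0,0,0]],"dr":[[0,0,0],[0,0,0]],"gripper":[0.5,0.5]}'
```

```text
time_s: 35.62
eef_pos: [457.6, -314.1, -5.8]
ee_rot: [0.961, 0.275, 0.0, 0.001]
contact_force: [0.1, 0.1, -2.7]
grip_width: 57.1
grasp_force: 65.3
time_s: 35.88
eef_pos: [457.1, -313.7, -7.2]
ee_rot: [0.962, 0.275, 0.0, 0.0]
contact_force: [1.0, 0.0, -2.7]
grip_width: 56.8
grasp_force: 65.3
time_s: 36.12
eef_pos: [457.0, -313.6, -8.0]
ee_rot: [0.961, 0.275, -0.0, -0.0]
contact_force: [-0.7, 0.3, -3.3]
grip_width: 57.3
grasp_force: 65.3
```

```bash
python3 -m creep '{"travel":[[0,0,0.6],[0,0,0]],"dr":[[0,0,0],[0,0,0]],"gripper":[0.5,0.5]}'
python3 -m creep '{"travel":[[0,0,0.6],[0,0,0]],"dr":[[0,0,0],[0,0,0]],"gripper":[0.5,0.5]}'
```

```text
time_s: 36.38
eef_pos: [457.1, -313.7, -8.1]
ee_rot: [0.961, 0.275, 0.0, 0.0]
contact_force: [-1.7, 1.0, 0.7]
grip_width: 57.1
grasp_force: 65.9
time_s: 36.62
eef_pos: [457.1, -313.7, -8.2]
ee_rot: [0.961, 0.275, -0.0, -0.0]
contact_force: [-3.8, 3.4, 7.0]
grip_width: 56.9
grasp_force: 66.6
```

Seated (7 N). Release, rise, move aside and check everything from the top camera.

```bash
python3 -m creep '{"travel":[[0,0,0],[0,0,0],[0,0,0],[0,0,-10],[0,0,-30],[0,0,-50],[0,0,-54],[-40,7,0]],"dr":[[0,0,0],[0,0,0],[0,0,0],[0,0,0],[0,0,0],[0,0,0],[0,0,0],[0,0,0]],"gripper":[0.9,0.9,0.9,0.9,0.95,1,1,1]}'
python3 -m creep '{"travel":[[-40,7,0],[-40,7,0],[-40,0,0],[0,0,0],[0,0,0]],"dr":[[0,0,0],[0,0,0],[0,0,0],[0,0,0],[0,0,0]],"gripper":[1,1,1,1,1]}'
python3 - <<'E'
from h import *
im=arm.grab_frame("top"); C=cam("top")
SH["oblong"]=rect(50.5,28.5)
for n,x,y,a in (("square",459.5,-98.7,57.3),("cross",628,-195.3,0),("round",653,45.6,0),("oblong",457,-313.7,32)):
    t=fit(im,C,n,36,x,y,a,15,12); print(n,t,fitbat(im,C,n+"_bat",x,y,a,10))
for n,z in (("cup",75),("jar",72)):
    d=arm.trace(n,"top")[0]; print(n,np.round(d["at"]),shape(unproj(C,contour(d["pixels"]),z)))
cv2.imwrite("pics/end.png",cv2.resize(im[100:350,150:520],(800,540),interpolation=cv2.INTER_CUBIC))
E
```

```text
time_s: 37.62
eef_pos: [430.6, -342.9, 142.4]
ee_rot: [0.961, 0.277, 0.003, 0.005]
contact_force: [-0.8, -0.3, -0.4]
grip_width: 85.3
grasp_force: 0.0
time_s: 38.25
eef_pos: [332.6, -416.0, 135.3]
ee_rot: [0.962, 0.275, 0.0, 0.0]
contact_force: [1.1, -0.5, -0.2]
grip_width: 85.4
grasp_force: 0.0
square (array([ 463.9, -120.8,   57.7]), 40.9) (array([461.3, -99.5,  57.1]), 131.8)
cross (array([ 626.3, -214.6,   15.9]), 27.9) (array([ 629.6, -195.2,    0. ]), 119.6)
round (array([638.2,  39.3,  10.2]), 37.2) (array([653.6,  45.8,  -5.1]), 126.7)
oblong (array([ 443.4, -306.1,   32.1]), 39.9) (array([ 457.7, -313.2,   32.1]), 124.4)
cup [224. 293.] (array([524. ,  51.4]), array([63.6, 63.8]), np.float32(1.5))
jar [171. 192.] (array([624. , 261.2]), array([67.9, 84.5]), np.float32(46.8))
```

View pics/end.png

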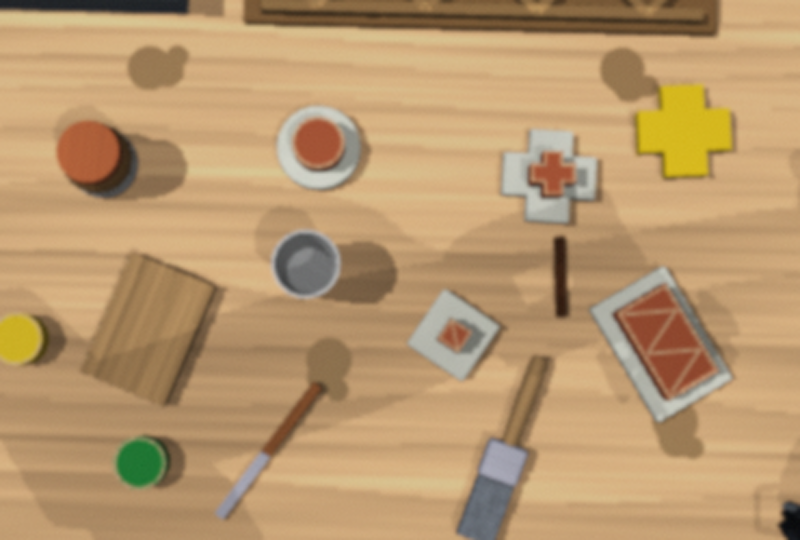

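The picture shows each tile on its own bat: round (318,143), cross (552,173), square (457,334) and oblong (667,343). The cup (306,263) and jar (90,155) are unmoved. The pale-line fits latched onto bat edges, so I measure the tiles by colour instead.

```bash
python3 - <<'E'
from h import *
im=arm.grab_frame("top"); C=cam("top"); f=im.astype(int)
red=((f[:,:,2]-f[:,:,0]>55)&(f[:,:,2]-f[:,:,1]>40)).astype(np.uint8)
red=cv2.morphologyEx(red,cv2.MORPH_CLOSE,np.ones((5,5),np.uint8))
n,l,s,c=cv2.connectedComponentsWithStats(red)
for i in range(1,n):
    if 40<s[i,4]<4000:
        p=unproj(C,contour(l==i),36); print(np.round(unproj(C,c[i],36)[0],1),shape(p),s[i,4])
E
```

```text
[812.5 308.1] (array([812.5, 309.3]), array([  6.7, 188.5]), np.float32(90.0)) 247
[638.5 281.5] (array([638.3, 281.9]), array([65.2, 65.7]), np.float32(137.3)) 731
[653.3  45. ] (array([652.9,  44.5]), array([48.7, 49.3]), np.float32(1.6)) 412
[ 627.9 -194.7] (array([ 627.9, -194.9]), array([40.6, 41. ]), np.float32(136.5)) 279
[ 458.5 -312.2] (array([ 458.8, -312.1]), array([ 58.4, 100.7]), np.float32(31.8)) 1232
[444.6 683.3] (array([445.1, 681.8]), array([17.6, 48.8]), np.float32(4.0)) 169
[459.6 -98.8] (array([459.6, -98.5]), array([22.5, 23. ]), np.float32(57.7)) 103
[370.9  63.8] (array([371.8,  63.6]), array([ 9.6, 83.2]), np.float32(144.7)) 158
[155.8 637.9] (array([156. , 637.9]), array([14.9, 49.4]), np.float32(8.0)) 158
```

All four tiles are within about 2 mm of their bat centres and aligned, so I hand in.

```bash
python3 -c "
from station import arm
print(arm.sign_off())"
```

```text
the job is handed in; nothing more can be done
None
```

I set all four tiles down gently and flat on their matching bats and handed the job in at about 38 s; the last top-camera check put each within about 2 mm of its bat's centre, with the oblong and square within 1° of their bats, the cross judged parallel by eye, and the cup and jar where they started.

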